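# Set and lock the slab roller's thickness dial

## Robot

A 6-joint arm with a two-finger parallel gripper is mounted at the origin on the work surface. World frame = base frame: x ahead of the robot, y to its left, z up, the work surface at z = 0. Lengths are in m, angles in rad, forces in N, time in s.
With the tool pointing down it reaches from about 0.35 to 0.775 m from the base axis. Payload 5.5 kg.
Tool frame: the origin (TCP) lies on the centre line of the jaws, within the pads' length; the fingertips stand 11 mm ahead of it and the grasp point (between the pads) lies 8 mm behind it; z points along the fingers, y is the line along which they close (so a half turn about z gives the same grasp; the last joint's range is limited). The gripper opens to 85 mm and grips with 20 to 120 N. Pads are 22 mm wide; open, the fingers measure 114 mm over their backs; the gripper's body (76 mm by 85 mm) begins 54 mm behind the grasp point. The pads swing forward as they close: fully open they stand 13 mm farther back than shut.
Start: joints at [-1.253, 0.313, 0.046, 1.304, 0, 1.431], TCP at [0.254, -0.516, 0.218] pointing down, gripper open.
Joint ranges: [-2.76, 2.76], [-0.86, 1.69], [-1.03, 1.26], [-2.2, 2.34], [-1.47, 1.5], [-3.14, 3.14]. Speed limits (rad/s): [2.57, 2.57, 3.14, 3.14, 3.14, 3.14].

## Interface

Orientations are given as a unit quaternion [w, x, y, z].
In Python, from workcell import get_state, eyes, env gives the robot as it stands.
- The arm moves only by the shell command python3 -m inch 'ROWS' [OPENING] [FORCE]. ROWS is JSON, one flat list of numbers, 4 for each row, row after row: the shift along the tool's x, y, z in cm, then the turn about the tool's z in rad. A call has exactly 5 rows; each row shifts and turns the commanded pose from where the row before left it, along the tool's axes as they then stand; what a row does not reach is not made up. A row lasts 1/12 s, in which the tool goes at most 41.7 mm and 7.16 degrees, less where a joint would pass 70% of its speed; a pose out of reach is approached as far as the arm can. A call is refused whole if a number of a shift passes 4.17 or a number of a turn 0.125, either way. A call with a gripper value outside its range is refused whole. OPENING is the opening, from -1 (shut) to 1 (fully open), set as the call begins (- or left out, the last holds). The fingers move at their own pace and stop on an object; FORCE is the grip in N (left out, the last holds). Time passes only in rows, so rows that do not move let the fingers close, or fill a call up. It gives the time, the measured TCP pose, the force, the opening and the grip force at its end, in the units of the state.
- get_state(): the state, without advancing time (a new reading comes with each control period).
- eyes.read_camera(name): name is "side" or "top" or "wrist"; returns the picture (480x640x3 uint8, red, green, blue); there is no depth.
- eyes.camera_info(name): a dict with "fovy" (degrees; the focal length in pixels is half the picture's height over the tangent of half this angle, whatever the lens; pixels are square), "cx", "cy" (the principal point, pixels), "D" ([k1, k2, p1, p2, k3] as OpenCV has them; the pictures are not rectified), "xyz" and "orientation" of the camera in the world. Camera axes: x right, y down, z forward; pixel columns grow to the right and rows downward; lengths in m; the calibration is good to about 2 mm. A picture is of the moment at which its call begins: read the wrist's pose just before it. camera_info takes no time and is no camera call; for the wrist camera it gives the pose at the moment of the call.
- env.hand_in(): hands the job in; it is judged then, once.
The state is a dict: "clock": time; "joint_pos": joint angles; "qvel": joint speeds; "tau": joint torques, N m; "tcp_pos": TCP position; "orientation": TCP orientation; "wrist_force": force on the tool from outside, world axes, zero at the start; "ft_torque": the same for the moment, N m; "finger_gap": finger opening in m; "grip_force": force on a finger pad.
Only numpy, scipy, OpenCV 4.12 (cv2) and the standard library are available. Lean on these libraries where they do the work, as an engineer would, in place of code of your own. Each camera call takes 0.05 s, during which the arm holds its last target. There are 200 camera calls.

## Task

Set up the small slab roller: turn the black knob so that its red pointer stands over the orange marker on the dial, and only then swing the lock ring beneath it clockwise by its green handle until it stops and is hand-tight. Tighten it by feel, firmly at about 10 to 20 N on the handle, never bearing on it with more than 45 N in all (the squeeze of both fingers included if you pinch it), leave the pointer on the marker, let go, and leave the other things on the bench undisturbed.

Things in the scene. Friction and masses are not known exactly. Their poses are not given: they have to be found in the camera images.
- roller_unit: blue slab roller fixed to the bench (mm); origin on the bench under the control axis, z up, x to the middle of the dial scale (away from the robot, yaw up to 0.3 rad), y towards the rollers. Control housing 110 x 110 x 80 high round the axis, white dial disc radius 54, top 84. On its +y side: bed board (top 24, x -120..120, y 55..315), roller (top 73), end block (y 290, crank to 145 high)
- knob: black knob on the control axis above the lock ring; origin on the axis at bench height, x along its grip bar to the pointer, z up. Bar 44 long (x), 12 wide, 108 to 134 mm above the bench, on a skirt of radius 26, 102 to 108 high. Friction 0.05 N m, stays where left. Starts clockwise of the marker (seen from above): turn it anticlockwise, 0.35 to 1.5 rad
- knob_grip (a point): point on the control axis within the grip bar, 123 mm above the bench: the height to grip
- pointer_tip (a point): tip of the red pointer, a 4 mm wide needle fixed to the knob's skirt; 46 mm from the axis, 104 mm above the bench; it lies along the knob's x
- mark (a point): middle of the orange marker on the dial's edge, 8 mm wide, 46 mm from the axis, 87 mm above the bench; fixed, not to be handled, its place differs each time. The pointer is on it when the two agree within 5 mm seen from above
- lock_ring: aluminium lock ring, radius 34, 86 to 98 mm above the bench, under the knob on the same axis; origin on the axis at bench height, x along its arm to the green handle, z up. Turns only about the vertical, clockwise from above to tighten. Starts slack with the handle on the robot's side, 217 to 240 deg anticlockwise from the roller unit's x. Moving slack, it drags 3 N at the handle
- ring_axis (a point): top of the lock ring on the control axis, 98 mm above the bench. Inside is the clamp that the ring tightens on: 0.5 to 1.9 rad clockwise of the ring's start, unseen, different each time. From there the push needed at the handle climbs from 3 N by 0.4 N per mm of travel to 12 N, then the ring is rigid. Pushed with 6 N or more it stays tight when let go (it springs back a little)
- ring_handle (a point): axis of the lock ring's green handle, an upright round peg of diameter 12, from 95 to 135 mm above the bench, 84 mm from the control axis; this point is 120 mm up. The arm below it is 14 wide, 88 to 96 mm above the bench
- glaze_jar: closed jar, 54 wide, 62 high, standing on the bed; leave alone; origin at the centre of its underside (mm)
- wood_rib: wooden rib 75 x 45 x 6 lying on the bed; leave alone; origin at the centre of its underside (mm)
- brush_mug: blue mug of brushes, 84 wide, 205 high; leave alone; origin at the centre of its underside (mm)
- bud_vase: terracotta vase, 84 wide, 115 high; leave alone; origin at the centre of its underside (mm)
- slip_bottle: white bottle, 60 wide, 150 high; leave alone; origin at the centre of its underside (mm)
- bowl: terracotta bowl, 110 wide, 45 high; leave alone; origin at the centre of its underside (mm)
- fan_brush: brush lying on the bench, 190 long; origin under its middle; leave alone (mm)

How it is judged:
By the outcome, as a careful person would: the job done as asked, in the order asked, and still so for the second after the job is handed in, with the robot touching nothing.
It also fails if it takes over 67 s, if anything falls off the work surface, if the arm or the gripper's body presses on something with over 40 N, if the wrist force passes 120 N, or if a joint passes its speed limit or range.

## Working session

There is one attempt and no reset: what is moved stays moved. The work goes in short steps, Python scripts to look and compute and a shell command to move; the robot and the scene stay as the last step left them, time stands still between calls to the robot, and variables do not carry over. Pictures are saved under pics/ and viewed, at most 11 in all, crops included, and the job is handed in when it is done.

```bash
mkdir -p pics; ls; cat > h.py <<'E'
import numpy as np, cv2
from scipy.spatial.transform import Rotation as R
from workcell import get_state, eyes, env
def rot(q): return R.from_quat([q[1],q[2],q[3],q[0]])
def cam(n):
    i=eyes.camera_info(n); im=eyes.read_camera(n); return im,i
def ray(i,uv):
    f=240/np.tan(np.radians(i["fovy"])/2)
    K=np.array([[f,0,i["cx"]],[0,f,i["cy"]],[0,0,1.]])
    p=cv2.undistortPoints(np.array(uv,float).reshape(-1,1,2),K,np.array(i["D"],float)).reshape(-1,2)
    d=np.c_[p,np.ones(len(p))]
    return np.array(i["xyz"]),rot(i["orientation"]).apply(d)
def onplane(i,uv,z):
    o,d=ray(i,uv); return o+d*((z-o[2])/d[:,2])[:,None]
def save(n,im): cv2.imwrite("pics/"+n,im[:,:,::-1])
E
python3 - <<'E'
from h import *
for n in("top","side"):
    im,i=cam(n); save(n+"1.png",im); print(n,i)
s=get_state(); print(s)
E
```

```text
pics
top {'fovy': 47.62579365037508, 'cx': 314.771748956542, 'cy': 236.67646836063932, 'D': array([-0.01925185,  0.        ,  0.        ,  0.        ,  0.        ]), 'xyz': array([ 0.42308323, -0.14949322,  1.55181813]), 'orientation': array([ 0.02445419, -0.70381556,  0.70980592, -0.01487315])}
side {'fovy': 54.20577593589619, 'cx': 313.3722410194959, 'cy': 245.91964938266116, 'D': array([-0.05064089,  0.        ,  0.        ,  0.        ,  0.        ]), 'xyz': array([0.01515381, 0.68050113, 0.85224743]), 'orientation': array([ 0.11325707, -0.24853388,  0.86400076, -0.42297332])}
{'clock': 0.1, 'joint_pos': array([-1.25262456e+00,  3.13961652e-01,  4.50986621e-02,  1.30359453e+00,
       -3.61822739e-05,  1.43118317e+00]), 'qvel': array([ 0.00139907, -0.00129   ,  0.00222287, -0.00197881,  0.00054693,
        0.00126509]), 'tau': array([ 1.62269465e-03, -4.81724560e+01,  2.99245226e+01,  1.26945076e-02,
       -2.39934598e-04,  1.33210158e-06]), 'tcp_pos': array([ 0.25395285, -0.5153525 ,  0.21677986]), 'orientation': array([-8.25674361e-04,  9.73917952e-01,  2.26898949e-01, -9.20755898e-05]), 'wrist_force': array([ 0.04738825, -0.29453372, -0.22689923]), 'ft_torque': array([-0.05470697,  0.03144667,  0.02338412]), 'grip_force': 0.0, 'finger_gap': 0.08488218581421018}
```

View pics/top1.png

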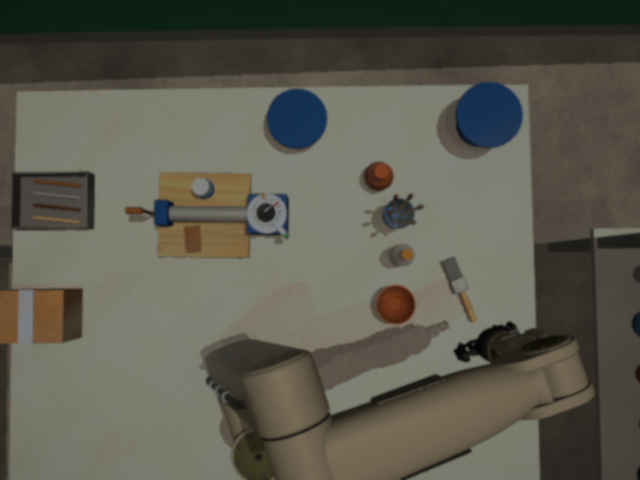

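View pics/side1.png

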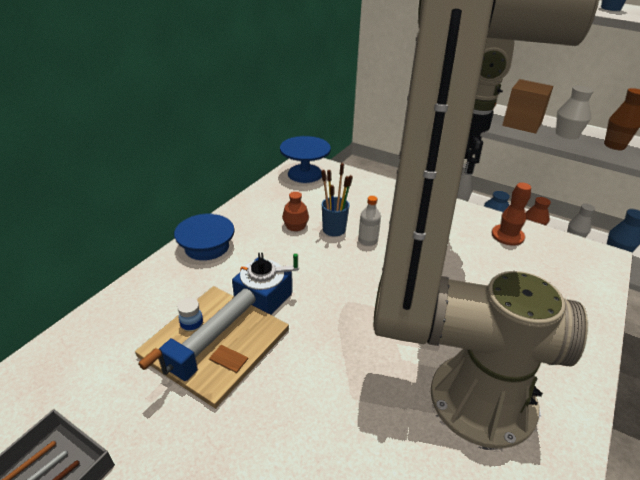

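The top view shows the roller's control at about (267,213), the green handle near (286,236), the orange marker near (263,195) and the mug, bottle and vase to the right (x≈380–400). The side view agrees with this layout.

```bash
python3 - <<'E'
from h import *
im=cv2.imread("pics/top1.png")[:,:,::-1]; i=eyes.camera_info("top")
c=im[165:265,215:315]; save("crop1.png",cv2.resize(c,(600,600),interpolation=cv2.INTER_CUBIC))
hsv=cv2.cvtColor(np.ascontiguousarray(im),cv2.COLOR_RGB2HSV)
sub=np.zeros(im.shape[:2],bool); sub[165:265,240:310]=1
H,S,V=[hsv[...,k].astype(int) for k in range(3)]
def cen(m):
    m=m&sub; y,x=np.nonzero(m); return x.mean(),y.mean(),len(x)
for n,m,z in (("green",(H>40)&(H<90)&(S>60),.125),("orange",(H>=6)&(H<22)&(S>110),.087),("red",((H<6)|(H>172))&(S>110),.104),("blue",(H>100)&(H<130)&(S>120),.08),("black",(V<60),.134)):
    u,v,k=cen(m); print(n,u,v,k,onplane(i,(u,v),z))
# blue housing top rectangle
m=((H>100)&(H<130)&(S>120)&sub); y,x=np.nonzero(m); print(x.min(),x.max(),y.min(),y.max())
m=((V>120)&(S<60)&sub); y,x=np.nonzero(m)
E
```

```text
green 285.5 235.28571428571428 14 [[ 0.50696396 -0.05350028  0.125     ]]
orange 243.98468271334792 216.29978118161927 457 [[0.56172867 0.06139104 0.087     ]]
red nan nan 0 [[nan nan nan]]
blue 266.6864406779661 213.83050847457628 118 [[5.68544856e-01 4.72982119e-04 8.00000000e-02]]
black 266.01384083044985 216.34602076124568 289 [[ 0.55660659 -0.00324367  0.134     ]]
248 286 195 233<stdin>:8: RuntimeWarning: Mean of empty slice.
  ret = ret.dtype.type(ret / rcount)
```

View pics/crop1.png

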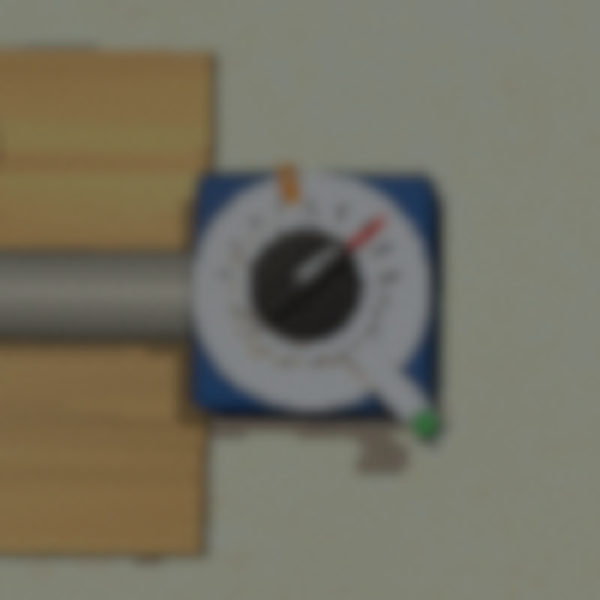

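The crop shows the dial centre at about (313,290), the orange marker at (289,184), the red pointer tip at (381,221) and the green handle at (424,425), all in 6x crop pixels.

```bash
python3 - <<'E'
from h import *
i=eyes.camera_info("top")
P={}
for n,u,v,z in (("ax",313,290,.084),("mark",289,184,.087),("tip",381,221,.104),("hand",424,425,.13),("knob",305,285,.12)):
    P[n]=onplane(i,((u+.5)/6-.5+215,(v+.5)/6-.5+165),z)[0]; print(n,P[n].round(4))
for n in("mark","tip","hand"):
    d=P[n]-P["ax"]; print(n,np.hypot(*d[:2]),np.arctan2(d[1],d[0]))
s=get_state(); Rt=rot(s["orientation"]); print(Rt.as_matrix().round(3)); 
w=eyes.camera_info("wrist"); print(w, Rt.inv().apply(w["xyz"]-s["tcp_pos"]), (Rt.inv()*rot(w["orientation"])).as_matrix().round(3))
print(Rt.inv().apply(P["ax"]-s["tcp_pos"])*100)
E
```

```text
ax [ 5.706e-01 -1.000e-04  8.400e-02]
mark [0.6186 0.0103 0.087 ]
tip [ 0.5993 -0.0327  0.104 ]
hand [ 0.5063 -0.0532  0.13  ]
knob [ 5.693e-01 -2.000e-04  1.200e-01]
mark 0.04906455995568593 0.21408685123568355
tip 0.04334569344744427 -0.8491361416900777
hand 0.08337288762598812 -2.451683194481416
[[ 0.897  0.442 -0.001]
 [ 0.442 -0.897  0.002]
 [ 0.    -0.002 -1.   ]]
{'fovy': 62.65046782480953, 'cx': 314.59749470614264, 'cy': 237.34469160632392, 'D': array([0.00428681, 0.        , 0.        , 0.        , 0.        ]), 'xyz': array([ 0.32569159, -0.48168889,  0.37404189]), 'orientation': array([ 0.13273329,  0.83850447, -0.5217176 , -0.08427858])} [ 0.07926083  0.00124894 -0.15724882] [[-0.001 -0.951 -0.311]
 [ 1.    -0.    -0.001]
 [ 0.001 -0.311  0.951]]
[ 51.17666547 -32.20030602  13.34113355]
```

```bash
A='[2.56,-1.61,-0.17,0,2.56,-1.61,-0.17,0,2.56,-1.61,-0.17,0,2.56,-1.61,-0.17,0,2.56,-1.61,-0.17,0]'
python3 -m inch '[2.56,-1.61,-0.17,0,2.56,-1.61,-0.17,0,2.56,-1.61,-0.17,0,2.56,-1.61,-0.17,0,2.56,-1.61,-0.17,0]'
python3 -m inch '[2.56,-1.61,-0.17,0,2.56,-1.61,-0.17,0,2.56,-1.61,-0.17,0,2.56,-1.61,-0.17,0,2.56,-1.61,-0.17,0]'
```

```text
clock: 0.52
tcp_pos: [0.3336, -0.3856, 0.2257]
orientation: [-0.0, 0.974, 0.227, -0.0]
wrist_force: [0.2, -0.0, -0.0]
finger_gap: 0.0854
grip_force: 0.0
clock: 0.93
tcp_pos: [0.4129, -0.2567, 0.2344]
orientation: [-0.0, 0.974, 0.227, -0.0]
wrist_force: [0.7, -1.0, 0.8]
finger_gap: 0.0855
grip_force: 0.0
```

Tracks well. I'll continue to above the knob and turn there to line the jaws up with the bar.

```bash
python3 -m inch '[2.56,-1.61,-0.17,0,2.56,-1.61,-0.17,0,2.56,-1.61,-0.17,0,2.56,-1.61,-0.17,0,2.56,-1.61,-0.17,0]' >/dev/null
python3 -m inch '[2.56,-1.61,-0.17,0,2.56,-1.61,-0.17,0,2.56,-1.61,-0.17,0,2.56,-1.61,-0.17,0,2.56,-1.61,-0.17,0]' | head -3
python3 -m inch '[0,0,0,-0.122,0,0,0,-0.122,0,0,0,-0.122,0,0,0,-0.122,0,0,0,-0.122]' >/dev/null
python3 -m inch '[0,0,0,-0.122,0,0,0,-0.122,0,0,0,-0.122,0,0,0,-0.122,0,0,0,-0.122]' >/dev/null
python3 -m inch '[0,0,0,-0.122,0,0,0,-0.122,0,0,0,-0.122,0,0,0,-0.122,0,0,0,-0.122]' 0.1 >/dev/null
python3 -m inch '[0,0,0,0,0,0,0,0,0,0,0,0,0,0,0,0,0,0,0,0]'
python3 - <<'E'
from h import *
im,i=cam("wrist"); save("w1.png",im); s=get_state(); m=rot(s["orientation"]).as_matrix(); print(np.arctan2(m[1,0],m[0,0]),s["joint_pos"])
import json; json.dump({k:np.array(v).tolist() for k,v in i.items()},open("w1.json","w"))
E
```

```text
clock: 1.77
tcp_pos: [0.5714, 0.0008, 0.2512]
orientation: [-0.0, 0.974, 0.227, -0.0]
clock: 3.43
tcp_pos: [0.5711, -0.0007, 0.2515]
orientation: [-0.0, 0.415, 0.91, -0.0]
wrist_force: [0.3, 0.1, -0.2]
finger_gap: 0.047
grip_force: 0.0
2.2867595264677543 [-1.41740906e-01  2.99226938e-01  1.09280984e-01  1.38083737e+00
 -1.13823439e-04  7.13092223e-01]
```

View pics/w1.png

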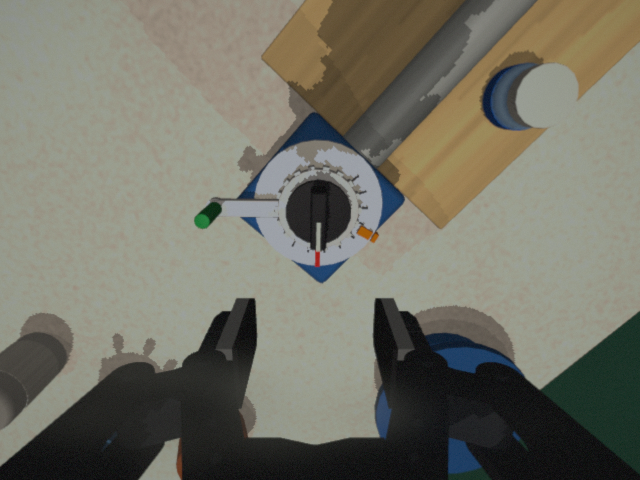

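The wrist view shows the knob at about (319,212), the pointer pointing down with its tip near (317,267), the orange marker at (368,234) and the green handle at (207,216).

```bash
cat >> h.py <<'E'
import json
def blobs(im,box):
    hsv=cv2.cvtColor(np.ascontiguousarray(im),cv2.COLOR_RGB2HSV); H,S,V=[hsv[...,k].astype(int) for k in range(3)]
    x0,x1,y0,y1=box; sub=np.zeros(H.shape,bool); sub[y0:y1,x0:x1]=1
    out={}
    for n,m in (("green",(H>45)&(H<85)&(S>90)),("orange",(H>=9)&(H<22)&(S>180)),("red",((H<8)|(H>172))&(S>140))):
        k,l,st,c=cv2.connectedComponentsWithStats((m&sub).astype(np.uint8)); 
        if k>1:
            j=1+st[1:,4].argmax(); y,x=np.nonzero(l==j); out[n]=np.c_[x,y].astype(float)
    return out
E
python3 - <<'E'
from h import *
im=cv2.imread("pics/w1.png")[:,:,::-1]; i=json.load(open("w1.json"))
b=blobs(im,(180,420,100,300))
for n,p in b.items(): print(n,len(p),p.mean(0),p.min(0),p.max(0))
g=cv2.cvtColor(np.ascontiguousarray(im),cv2.COLOR_RGB2HSV); V=g[...,2]; S=g[...,1]
# skirt: dark disc (r 26, z .108)
m=np.zeros(V.shape,np.uint8); m[165:260,270:375]=((V<75)&(S<90))[165:260,270:375]
c=max(cv2.findContours(m,0,2)[0],key=cv2.contourArea); e=cv2.fitEllipse(cv2.convexHull(c)); print("skirt",e)
ax=onplane(i,e[0],.107)[0]; print(ax)
# dial outer: blue boundary -> blue housing contour hull, top corners
mb=np.zeros(V.shape,np.uint8); H=g[...,0]; mb[100:290,230:410]=((H>100)&(H<130)&(S>120))[100:290,230:410]
r=cv2.minAreaRect(cv2.convexHull(np.argwhere(mb)[:,::-1].astype(np.int32))); print(r, onplane(i,r[0],.08))
mk=onplane(i,b["orange"].mean(0),.087)[0]; rd=onplane(i,b["red"].mean(0),.104)[0]
p=b["red"]; tip=onplane(i,p[p[:,1]>=p[:,1].max()-1].mean(0),.104)[0]
gp=b["green"]; top=gp[gp[:,1]>np.percentile(gp[:,1],70)].mean(0); hd=onplane(i,top,.135)[0]
for n,q in(("mark",mk),("red",rd),("tip",tip),("hand",hd)):
    d=q-ax; print(n,q.round(4),np.hypot(*d[:2]),np.arctan2(d[1],d[0]))
s=get_state(); print(s["tcp_pos"])
E
```

```text
green 392 [207.10204082 215.2244898 ] [194. 203.] [220. 228.]
orange 102 [364.29411765 232.25490196] [358. 227.] [371. 238.]
red 55 [317.07272727 258.90909091] [315. 252.] [319. 266.]
skirt ((318.2306823730469, 213.702880859375), (63.78057861328125, 70.72581481933594), 177.31716918945312)
[0.57267    0.00067031 0.107     ]
((316.2210693359375, 200.00650024414062), (126.8502426147461, 127.21192932128906), 43.66777801513672) [[0.56830856 0.00345581 0.08      ]]
mark [0.6167 0.0103 0.087 ] 0.045126445108276673 0.21601290777007118
red [ 0.5979 -0.0296  0.104 ] 0.03939761223435564 -0.8764922748505323
tip [ 0.6014 -0.0343  0.104 ] 0.045282543332057425 -0.8840734189025539
hand [ 0.5091 -0.0541  0.135 ] 0.08391231956594028 -2.43120353698025
[ 0.57110806 -0.00072156  0.2515443 ]
```

```bash
python3 -m inch '[0.06,0.19,2.4,0.02,0,0,2.4,0,0,0,2.4,0,0,0,2.4,0,0,0,2.4,0]'
python3 -m inch '[0,0,0.4,0,0,0,0.35,0,0,0,0,0,0,0,0,0,0,0,0,0]'
python3 -m inch '[0,0,0,0,0,0,0,0,0,0,0,0,0,0,0,0,0,0,0,0]' -1 25
python3 -m inch '[0,0,0,0,0,0,0,0,0,0,0,0,0,0,0,0,0,0,0,0]'
```

```text
clock: 3.9
tcp_pos: [0.5721, 0.001, 0.1306]
orientation: [0.0, 0.423, 0.906, 0.0]
wrist_force: [0.3, -0.5, 0.3]
finger_gap: 0.0471
grip_force: 0.0
clock: 4.32
tcp_pos: [0.5734, 0.0008, 0.1258]
orientation: [0.001, 0.423, 0.906, 0.0]
wrist_force: [0.3, 0.3, -0.0]
finger_gap: 0.0473
grip_force: 0.0
clock: 4.73
tcp_pos: [0.5722, 0.001, 0.1242]
orientation: [0.0, 0.423, 0.906, 0.0]
wrist_force: [-0.5, -0.7, 0.3]
finger_gap: -0.0
grip_force: 0.0
clock: 5.15
tcp_pos: [0.5721, 0.001, 0.1241]
orientation: [0.0, 0.423, 0.906, -0.0]
wrist_force: [-0.6, 0.7, -1.1]
finger_gap: -0.0001
grip_force: 0.0
```

```bash
python3 - <<'E'
from h import *
im,i=cam("wrist"); save("w2.png",im)
E
```

```text
(no output)
```

View pics/w2.png

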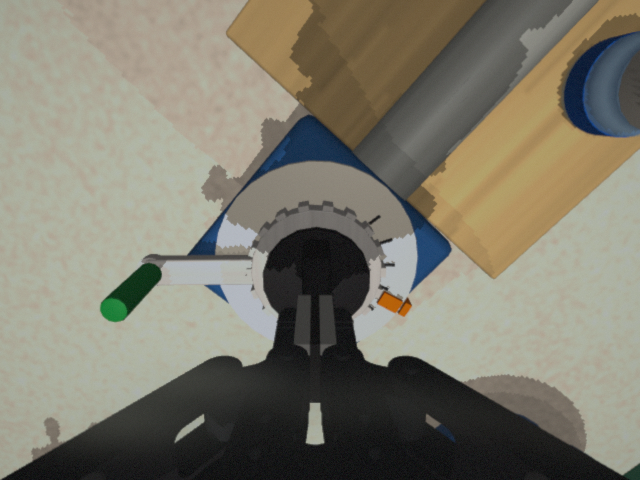

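The pads close near (315,320) and the knob skirt is at (318,270). It isn't clear whether the bar is between them, so I'll enlarge this area.

```bash
python3 - <<'E'
from h import *
im=cv2.imread("pics/w2.png")[:,:,::-1]
c=im[210:360,230:400].astype(float)
c=255*(c/255)**0.45
save("w2c.png",cv2.resize(c.astype(np.uint8),(680,600),interpolation=cv2.INTER_CUBIC))
s=get_state(); print(s["finger_gap"],s["grip_force"],s["tcp_pos"])
E
```

```text
-0.0001645988409463209 0.0 [0.57210807 0.00100249 0.12404568]
```

View pics/w2c.png

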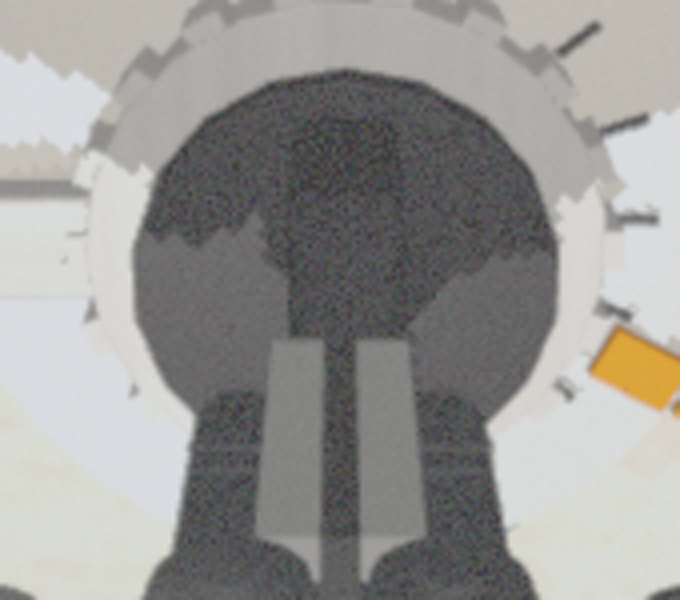

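The enlarged view shows the pads closed over the bar rather than round it. The gap reads 0 and the tips project higher than TCP+11 mm, so they are still above the bar top. I'll reopen, go lower in small checked steps and close again.

```bash
python3 -m inch '[0,0,0,0,0,0,0,0,0,0,0,0,0,0,0,0,0,0,0,0]' -0.2 >/dev/null
python3 -m inch '[0.15,0,0.3,0,0,0,0.3,0,0,0,0.4,0,0,0,0,0,0,0,0,0]'
python3 -m inch '[0,0,0,0,0,0,0,0,0,0,0,0,0,0,0,0,0,0,0,0]' -1 20 | tail -3
python3 -m inch '[0,0,0,0,0,0,0,0,0,0,0,0,0,0,0,0,0,0,0,0]' | tail -3
```

```text
clock: 6.03
tcp_pos: [0.5708, 0.0022, 0.1135]
orientation: [-0.0, 0.423, 0.906, -0.0]
wrist_force: [0.3, 0.2, 0.3]
finger_gap: 0.0344
grip_force: 0.0
wrist_force: [1.4, 1.7, 0.1]
finger_gap: 0.0113
grip_force: 23.1
wrist_force: [4.1, 4.5, -0.6]
finger_gap: 0.0111
grip_force: 23.1
```

Now it has the bar (gap 11 mm, 23 N). I'll turn anticlockwise, first most of the way.

```bash
python3 -m inch '[0,0.04,0,-0.1,0,0,0,-0.1,0,0,0,-0.1,0,0,0,-0.1,0,0,0,-0.1]'
python3 -m inch '[0,0,0,-0.1,0,0,0,-0.1,0,0,0,-0.1,0,0,0,-0.1,0,0,0,-0.1]'
python3 -m inch '[0,0,0,0,0,0,0,0,0,0,0,0,0,0,0,0,0,0,0,0]'
python3 - <<'E'
from h import *
im,i=cam("wrist"); s=get_state(); save("w3.png",im); m=rot(s["orientation"]).as_matrix(); print(np.arctan2(m[1,0],m[0,0]))
b=blobs(im,(200,520,150,460))
for n,p in b.items(): print(n,len(p),p.mean(0),p.min(0),p.max(0))
t,ti=cam("top"); save("top2.png",t); save("top2c.png",cv2.resize(t[165:265,215:315],(600,600),interpolation=cv2.INTER_CUBIC))
json.dump({k:np.array(v).tolist() for k,v in i.items()},open("w3.json","w"))
E
```

```text
clock: 7.28
tcp_pos: [0.5716, 0.0024, 0.1143]
orientation: [0.0, 0.183, 0.983, -0.0]
wrist_force: [2.7, 2.3, 0.6]
finger_gap: 0.0109
grip_force: 23.2
clock: 7.7
tcp_pos: [0.5716, 0.0023, 0.1142]
orientation: [0.0, -0.065, 0.998, -0.0]
wrist_force: [2.4, 2.0, -0.0]
finger_gap: 0.0112
grip_force: 23.2
clock: 8.12
tcp_pos: [0.5716, 0.0023, 0.1143]
orientation: [0.0, -0.063, 0.998, -0.0]
wrist_force: [3.1, 2.0, 0.7]
finger_gap: 0.0113
grip_force: 23.3
-3.0162898266573315
green 1 [313. 252.] [313. 252.] [313. 252.]
orange 15 [324.46666667 368.46666667] [320. 367.] [328. 369.]
red 21 [315. 374.] [312. 373.] [318. 375.]
```

View pics/w3.png

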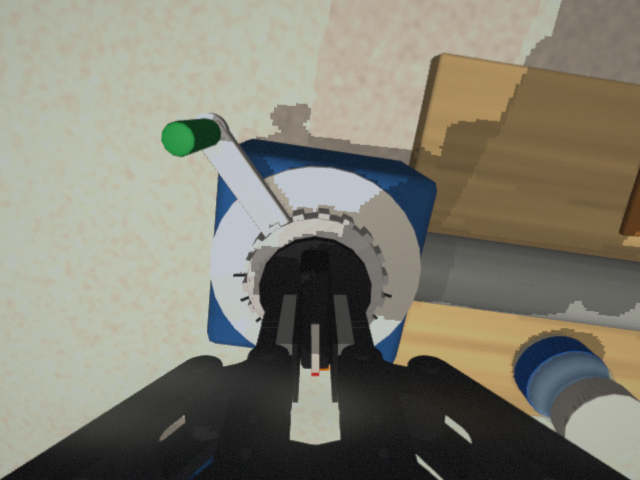

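The pointer (315,374) is just short of the orange marker, whose right edge shows at (328,368). That leaves about 3 mm, or 0.07 rad. I'll finish the turn, release, rise and check from above.

```bash
python3 -m inch '[0,0,0,-0.065,0,0,0,0,0,0,0,0,0,0,0,0,0,0,0,0]' | tail -3
python3 -m inch '[0,0,0,0,0,0,0,0,0,0,0,0,0,0,0,0,0,0,0,0]' -0.2 | tail -3
python3 -m inch '[0,0,-1,0,0,0,-2.5,0,0,0,-3.5,0,0,0,-3.5,0,0,0,-3.5,0]'
python3 -m inch '[0,0,0,0,0,0,0,0,0,0,0,0,0,0,0,0,0,0,0,0]' >/dev/null
python3 - <<'E'
from h import *
im,i=cam("wrist"); s=get_state(); save("w4.png",im); m=rot(s["orientation"]).as_matrix(); print(np.arctan2(m[1,0],m[0,0]),s["tcp_pos"])
b=blobs(im,(180,450,60,330))
for n,p in b.items(): print(n,len(p),p.mean(0),p.min(0),p.max(0))
json.dump({k:np.array(v).tolist() for k,v in i.items()},open("w4.json","w"))
save("w4c.png",cv2.resize(im[100:300,180:430],(750,600),interpolation=cv2.INTER_CUBIC))
E
```

```text
wrist_force: [2.7, 2.4, 2.6]
finger_gap: 0.0109
grip_force: 23.4
wrist_force: [0.9, -0.5, 0.5]
finger_gap: 0.0343
grip_force: 0.0
clock: 9.47
tcp_pos: [0.5709, 0.0024, 0.2563]
orientation: [-0.0, -0.095, 0.995, -0.0]
wrist_force: [0.5, -0.8, 0.4]
finger_gap: 0.0341
grip_force: 0.0
-2.950390563723509 [0.57065815 0.00250242 0.25259411]
green 304 [254.87828947 120.53289474] [244. 113.] [266. 129.]
orange 25 [314.6  270.92] [311. 269.] [318. 272.]
red 71 [314.02816901 262.3943662 ] [312. 255.] [316. 269.]
```

View pics/w4c.png

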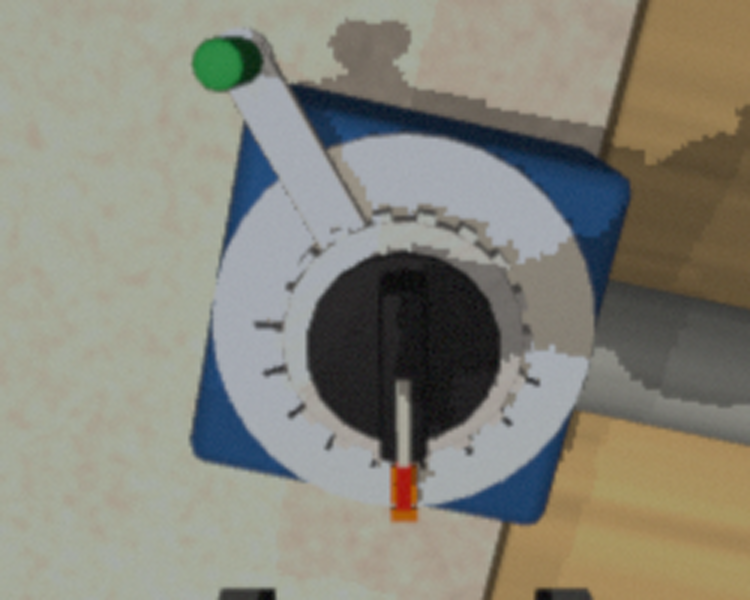

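The crop shows the red pointer squarely over the orange marker (314.0 vs 314.6 px, under 0.5 mm) and the handle cap at crop (221,63). Next is the handle position.

```bash
python3 - <<'E'
from h import *
i=json.load(open("w4.json"))
h=onplane(i,(180+221/3,100+63/3),.135)[0]; tip=onplane(i,(314,269.5),.104)[0]; sk=onplane(i,(180+403/3,100+348/3),.108)[0]
u=np.array([np.cos(.19),np.sin(.19)]); print(h,tip,"axis from tip",tip[:2]-.046*u,"skirt",sk)
ax=(tip[:2]-.046*u+sk[:2])/2
d=h[:2]-ax; phi=np.arctan2(d[1],d[0]); print(ax,np.hypot(*d),phi%(2*np.pi))
s=get_state(); Rt=rot(s["orientation"]); m=Rt.as_matrix(); a=np.arctan2(m[1,0],m[0,0])%(2*np.pi)
print("turn",a-phi%(2*np.pi),"shift now cm",Rt.inv().apply(np.r_[h[:2],.2]-s["tcp_pos"])*100, s["joint_pos"])
E
```

```text
[ 0.50748413 -0.05213498  0.135     ] [0.6178869  0.01020753 0.104     ] axis from tip [0.5727147  0.00152002] skirt [0.57130305 0.00151046 0.108     ]
[0.57200887 0.00151524] 0.08391536416352594 3.835228675095283
turn -0.5024339316392057 shift now cm [ 7.22615011 -4.16795502  5.27582512] [-1.36208156e-01  3.00815492e-01  1.13998892e-01  1.38684082e+00
 -1.03796472e-04 -3.27408970e-01]
```

```bash
python3 -m inch '[1.8,-1.04,0,0,1.8,-1.04,0,0,1.8,-1.04,0,0,1.83,-1.05,0,0,0,0,0,0]' -0.35 | sed -n 2p
python3 -m inch '[0,0,0,-0.1,0,0,0,-0.1,0,0,0,-0.1,0,0,0,-0.1,0,0,0,-0.1]' | sed -n 2p
python3 -m inch '[0,0,2.5,0,0,0,2.5,0,0,0,2.5,0,0,0,2.0,0,0,0,0,0]'
python3 -m inch '[0,0,1.5,0,0,0,1.5,0,0,0,1.0,0,0,0,0.5,0,0,0,0,0]'
python3 - <<'E'
from h import *
im,i=cam("wrist"); save("w5.png",im); s=get_state(); print(s["tcp_pos"],s["wrist_force"])
E
```

```text
tcp_pos: [0.5056, -0.0536, 0.2534]
tcp_pos: [0.5084, -0.0519, 0.2533]
clock: 11.18
tcp_pos: [0.5055, -0.0511, 0.1543]
orientation: [-0.003, -0.339, 0.941, 0.002]
wrist_force: [-0.4, 0.1, 0.2]
finger_gap: 0.0277
grip_force: 0.0
clock: 11.6
tcp_pos: [0.508, -0.052, 0.1134]
orientation: [-0.001, -0.339, 0.941, 0.0]
wrist_force: [-0.8, -0.0, 0.3]
finger_gap: 0.0279
grip_force: 0.0
[ 0.50840649 -0.05218489  0.1141931 ] [ 0.28448451  0.01083251 -0.51358846]
```

View pics/w5.png

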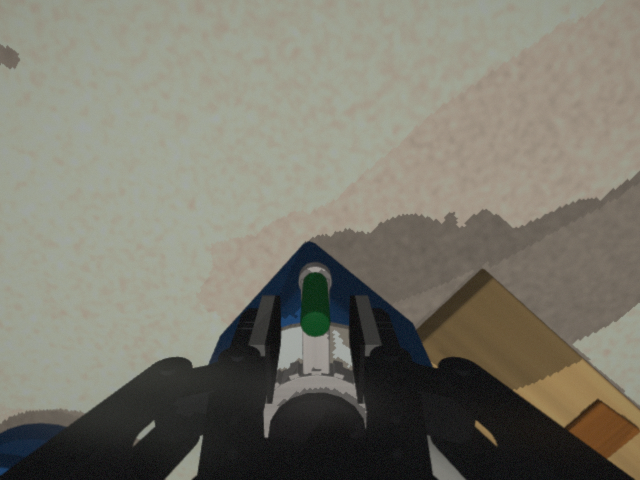

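The peg (315,310) is centred between the pads. Measured from the pad spacing, the tips sit about 20 mm behind the TCP, so I'll go 1.8 cm lower. The open pads straddle the arm, so that is safe. Then I'll narrow the gap and begin pushing (+y, turning clockwise along the arc).

```bash
python3 -m inch '[0,0,0.5,0,0,0,0.5,0,0,0,0.5,0,0,0,0.3,0,0,0,0,0]' -0.5
python3 -m inch '[0,0.1,0,0,0,0.1,0,0,0,0.1,0,0,0,0.1,0,0,0,0,0,0]'
python3 -m inch '[0,0.1,0,0,0,0.1,0,0,0,0.1,0,0,0,0.1,0,0,0,0,0,0]'
```

```text
clock: 12.07
tcp_pos: [0.5079, -0.0522, 0.0953]
orientation: [-0.001, -0.339, 0.941, 0.0]
wrist_force: [0.1, -0.4, 0.5]
finger_gap: 0.0215
grip_force: 0.0
clock: 12.48
tcp_pos: [0.5058, -0.049, 0.0963]
orientation: [0.0, -0.339, 0.941, -0.0]
wrist_force: [0.7, -0.4, 0.1]
finger_gap: 0.0211
grip_force: 0.0
clock: 12.9
tcp_pos: [0.5036, -0.0465, 0.0963]
orientation: [0.0, -0.339, 0.941, -0.001]
wrist_force: [1.8, -2.6, 0.4]
finger_gap: 0.0217
grip_force: 1.5
```

Contact is made, with 3 N of drag. I'll orbit, keeping each call short enough (≤15 mm) that it cannot run from slack into the stop.

```bash
python3 -m inch '[-0.04,0.5,0,0.06,-0.04,0.5,0,0.06,-0.04,0.5,0,0.06,-0.04,0.5,0,0.06,-0.04,0.5,0,0.06]'
python3 -m inch '[-0.02,0.3,0,0.036,-0.02,0.3,0,0.036,-0.02,0.3,0,0.036,-0.02,0.3,0,0.036,0,0,0,0]'
```

```text
clock: 13.32
tcp_pos: [0.4921, -0.0241, 0.0963]
orientation: [0.001, -0.193, 0.981, -0.0]
wrist_force: [3.1, -2.7, -1.8]
finger_gap: 0.0213
grip_force: 1.5
clock: 13.73
tcp_pos: [0.4888, -0.0122, 0.0963]
orientation: [0.001, -0.123, 0.992, -0.0]
wrist_force: [1.1, -1.1, -0.5]
finger_gap: 0.0211
grip_force: 0.6
```

```bash
python3 - <<'E'
from h import *
s=get_state(); Rt=rot(s["orientation"]); ax=np.array([.572,.0015,s["tcp_pos"][2]])
print("axis in tool cm",Rt.inv().apply(ax-s["tcp_pos"])*100,"force tool",Rt.inv().apply(s["wrist_force"]),s["finger_gap"],s["joint_pos"][5])
E
```

```text
axis in tool cm [-8.40243887 -0.70507876  0.00946003] force tool [-0.75492474 -1.3717209   0.48196228] 0.02111577210712575 -0.436286617272597
```

```bash
python3 -m inch '[-0.03,0.3,0,0.036,-0.03,0.3,0,0.036,-0.03,0.3,0,0.036,-0.03,0.3,0,0.036,-0.03,0.3,0,0.036]'
```

```text
clock: 14.15
tcp_pos: [0.4876, 0.0017, 0.0963]
orientation: [0.0, -0.033, 0.999, -0.001]
wrist_force: [2.3, -4.9, -0.3]
finger_gap: 0.0214
grip_force: 2.6
```

```bash
cat > f.py <<'E'
from h import *
s=get_state(); Rt=rot(s["orientation"]); ax=np.array([.572,.0015,s["tcp_pos"][2]]); m=Rt.as_matrix()
print("axis cm",(Rt.inv().apply(ax-s["tcp_pos"])*100).round(2),"F tool",Rt.inv().apply(s["wrist_force"]).round(2),"grip",round(float(s["grip_force"]),2),"gap",round(float(s["finger_gap"]),4),"a",round(float(np.arctan2(m[1,0],m[0,0])%6.2832),3),"t",round(float(s["clock"]),1))
E
python3 f.py
```

```text
axis cm [-8.42 -0.58  0.01] F tool [-2.   -5.01  0.28] grip 2.59 gap 0.0214 a 3.208 t 14.2
```

```bash
python3 -m inch '[-0.02,0.17,0,0.02,-0.02,0.17,0,0.02,-0.02,0.17,0,0.02,-0.02,0.17,0,0.02,-0.02,0.17,0,0.02]' >/dev/null; python3 f.py
```

```text
axis cm [-8.43 -0.52  0.  ] F tool [-1.11 -7.32 -0.36] grip 3.75 gap 0.0216 a 3.108 t 14.6
```

The ramp has begun, so I'll take smaller steps.

```bash
python3 -m inch '[-0.01,0.12,0,0.014,-0.01,0.12,0,0.014,-0.01,0.12,0,0.014,-0.01,0.12,0,0.014,-0.01,0.12,0,0.014]' >/dev/null; python3 f.py
python3 -m inch '[0,0.06,0,0.007,0,0.06,0,0.007,0,0.06,0,0.007,0,0.06,0,0.007,0,0,0,0]' >/dev/null; python3 f.py
```

```text
axis cm [-8.43 -0.48  0.  ] F tool [-0.98 -9.16 -1.41] grip 4.58 gap 0.0213 a 3.038 t 15.0
axis cm [-8.43 -0.47  0.  ] F tool [-0.94 -9.04  0.21] grip 4.65 gap 0.0212 a 3.01 t 15.4
```

```bash
python3 -m inch '[0,0.08,0,0.01,0,0.08,0,0.01,0,0.08,0,0.01,0,0.08,0,0.01,0,0.08,0,0.01]' >/dev/null; python3 f.py
python3 -m inch '[0,0.06,0,0.007,0,0.06,0,0.007,0,0.06,0,0.007,0,0,0,0,0,0,0,0]' >/dev/null; python3 f.py
```

```text
axis cm [-8.44 -0.4   0.01] F tool [ -2.89 -10.71  -0.11] grip 5.4 gap 0.0214 a 2.96 t 15.8
axis cm [-8.44 -0.39  0.01] F tool [ -2.91 -10.27  -0.23] grip 5.4 gap 0.0213 a 2.939 t 16.2
```

```bash
python3 -m inch '[0,0.07,0,0.008,0,0.07,0,0.008,0,0.07,0,0.008,0,0,0,0,0,0,0,0]' >/dev/null; python3 f.py
python3 -m inch '[0,0.06,0,0.007,0,0.06,0,0.007,0,0,0,0,0,0,0,0,0,0,0,0]' >/dev/null; python3 f.py
```

```text
axis cm [-8.44 -0.37  0.01] F tool [ -3.91 -12.32   0.79] grip 5.93 gap 0.0212 a 2.915 t 16.6
axis cm [-8.44 -0.33  0.01] F tool [ -4.35 -14.21   0.71] grip 6.53 gap 0.0213 a 2.901 t 17.1
```

```bash
python3 -m inch '[0,0.05,0,0,0,0.04,0,0,0,0,0,0,0,0,0,0,0,0,0,0]' >/dev/null; python3 f.py
```

```text
axis cm [-8.45 -0.39  0.01] F tool [ -3.25 -14.38  -0.46] grip 7.08 gap 0.0214 a 2.9 t 17.5
```

```bash
python3 -m inch '[0,0.07,0,0,0,0.07,0,0,0,0,0,0,0,0,0,0,0,0,0,0]' >/dev/null; python3 f.py
```

```text
axis cm [-8.45 -0.49  0.01] F tool [ -4.37 -14.71   0.71] grip 7.75 gap 0.0213 a 2.9 t 17.9
```

It is at the stop: stiffness went from 0.3 to 1.2 N/mm, and the push is about 15 N. I'll back off until the force is gone.

```bash
python3 -m inch '[0,-0.1,0,0,0,-0.1,0,0,0,-0.1,0,0,0,-0.1,0,0,0,0,0,0]' >/dev/null; python3 f.py
python3 -m inch '[0,-0.1,0,0,0,-0.1,0,0,0,-0.1,0,0,0,0,0,0,0,0,0,0]' >/dev/null; python3 f.py
```

```text
axis cm [-8.44 -0.3   0.01] F tool [-3.26 -7.36  0.7 ] grip 4.07 gap 0.021 a 2.901 t 18.3
axis cm [-8.44 -0.07  0.01] F tool [-3.77 -5.78  0.79] grip 2.94 gap 0.0215 a 2.902 t 18.7
```

```bash
python3 -m inch '[0,-0.1,0,0,0,-0.1,0,0,0,-0.1,0,0,0,0,0,0,0,0,0,0]' >/dev/null; python3 f.py
python3 -m inch '[0,-0.1,0,0,0,-0.1,0,0,0,-0.1,0,0,0,0,0,0,0,0,0,0]' >/dev/null; python3 f.py
```

```text
axis cm [-8.45  0.2   0.01] F tool [-3.32 -4.44  0.44] grip 2.44 gap 0.0213 a 2.902 t 19.1
axis cm [-8.5   0.45  0.01] F tool [-3.07 -5.73 -0.53] grip 2.4 gap 0.0211 a 2.902 t 19.6
```

```bash
python3 - <<'E'
from h import *
im,i=cam("wrist"); save("w6.png",im); json.dump({k:np.array(v).tolist() for k,v in i.items()},open("w6.json","w"))
E
```

```text
(no output)
```

View pics/w6.png

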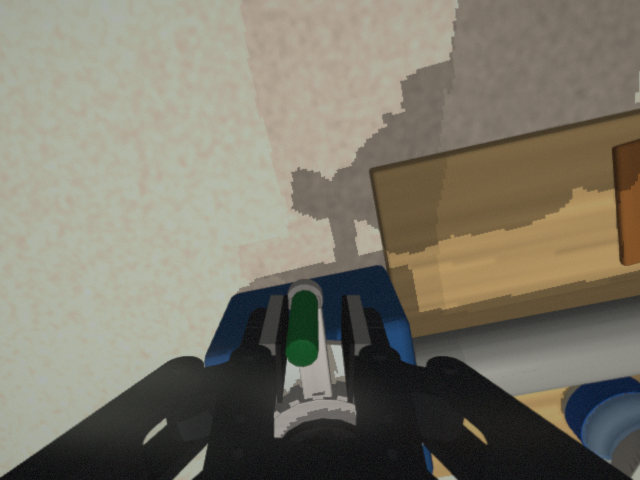

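The peg (303,330) still rests on the left, pushing pad: the ring is springing back with the finger. I'll keep backing off and see where it stays.

```bash
python3 -m inch '[0,-0.1,0,0,0,-0.1,0,0,0,-0.1,0,0,0,0,0,0,0,0,0,0]' >/dev/null; python3 f.py
python3 -m inch '[0,-0.1,0,0,0,-0.1,0,0,0,-0.1,0,0,0,0,0,0,0,0,0,0]' >/dev/null; python3 f.py
```

```text
axis cm [-8.55  0.7  -0.  ] F tool [-2.03 -3.87 -1.15] grip 1.71 gap 0.0212 a 2.902 t 20.0
axis cm [-8.56  1.   -0.  ] F tool [-0.91 -2.04 -0.11] grip 1.12 gap 0.0217 a 2.902 t 20.4
```

The unloading fits a sprung clamp held by its own 3 N friction: 0.4 N/mm back to about 7.5 mm of wind-up. It is nearly free, so I'll back off the rest and then rise.

```bash
python3 -m inch '[0,-0.1,0,0,0,-0.1,0,0,0,-0.1,0,0,0,0,0,0,0,0,0,0]' >/dev/null; python3 f.py
python3 -m inch '[0,-0.1,0,0,0,-0.1,0,0,0,0,0,0,0,0,0,0,0,0,0,0]' >/dev/null; python3 f.py
```

```text
axis cm [-8.55  1.3  -0.  ] F tool [-0.6  -1.79  0.48] grip 0.71 gap 0.0214 a 2.902 t 20.9
axis cm [-8.55  1.5  -0.  ] F tool [-0.19 -1.36 -0.22] grip 0.47 gap 0.0219 a 2.902 t 21.3
```

```bash
python3 -m inch '[0,-0.1,0,0,0,-0.1,0,0,0,-0.1,0,0,0,0,0,0,0,0,0,0]' >/dev/null; python3 f.py
python3 -m inch '[0,0,0,0,0,0,0,0,0,0,0,0,0,0,0,0,0,0,0,0]' >/dev/null; python3 f.py
```

```text
axis cm [-8.53  1.8  -0.  ] F tool [-0.43  0.35  0.67] grip 0.0 gap 0.0215 a 2.902 t 21.7
axis cm [-8.53  1.79  0.  ] F tool [ 0.37  0.01 -0.05] grip 0.0 gap 0.0212 a 2.902 t 22.1
```

```bash
python3 -m inch '[0,-0.15,0,0,0,-0.1,0,0,0,0,-0.5,0,0,0,-1,0,0,0,-1.5,0]'; python3 f.py
python3 -m inch '[0,0,-2.5,0,0,0,-3,0,-0.5,0,-3,0,-1.5,0,-2,0,-2,0,-2,0]' >/dev/null
python3 -m inch '[-2,0,0,0,-1,0,0,0,0,0,0,0,0,0,0,0,0,0,0,0]' | sed -n 2p
python3 - <<'E'
from h import *
im,i=cam("wrist"); save("w7.png",im); b=blobs(im,(150,500,60,330))
for n,p in b.items(): print(n,len(p),p.mean(0).round(1),p.min(0),p.max(0))
if "green" in b:
    h=onplane(i,b["green"].mean(0),.128)[0]; d=h[:2]-[.572,.0015]; print(h,np.hypot(*d),np.arctan2(d[1],d[0])%6.2832)
if "orange" in b and "red" in b:
    print(onplane(i,b["orange"].mean(0),.087),onplane(i,b["red"].mean(0),.104))
save("w7c.png",cv2.resize(im[80:320,160:480],(800,600),interpolation=cv2.INTER_CUBIC))
E
```

```text
clock: 22.53
tcp_pos: [0.4834, 0.002, 0.1261]
orientation: [-0.001, 0.12, 0.993, 0.0]
wrist_force: [0.7, -0.6, 0.1]
finger_gap: 0.0215
grip_force: 0.0
axis cm [-8.62  2.06 -0.02] F tool [-0.78 -0.41 -0.13] grip 0.0 gap 0.0215 a 2.902 t 22.5
tcp_pos: [0.5514, -0.0145, 0.2512]
green 233 [313.4 130.8] [305. 122.] [321. 139.]
orange 65 [364.  275.2] [360. 266.] [368. 283.]
red 63 [360.2 275.1] [357. 267.] [364. 282.]
[ 0.48778277 -0.00089668  0.128     ] 0.0842513228774037 3.1700580035319974
[[0.62040188 0.01251561 0.087     ]] [[0.61186198 0.00895819 0.104     ]]
```

View pics/w7c.png

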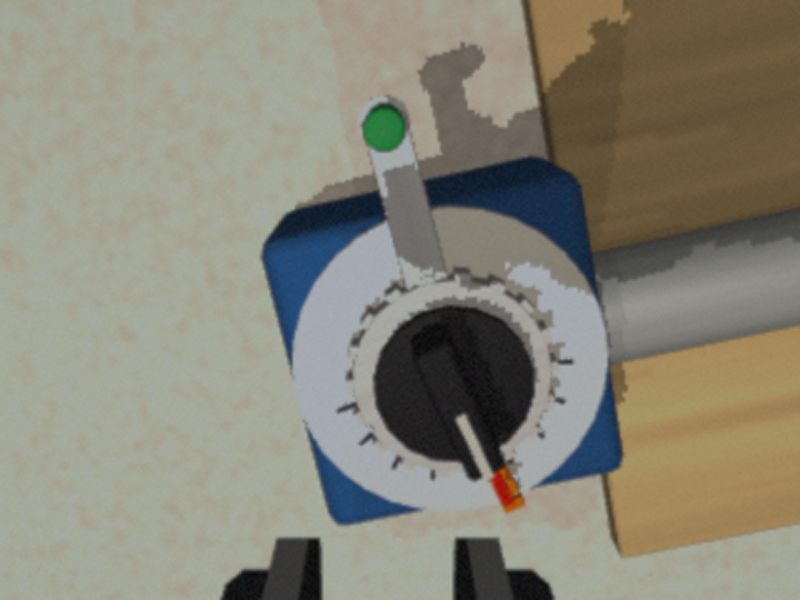

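The pointer is still over the marker (within about 1–2 mm). The handle sits at 3.17 rad, at the right radius (84.3 mm), with nothing touching it. I'll check once that it stays still, then hand in.

```bash
python3 -m inch '[0,0,-0.5,0,0,0,-0.5,0,0,0,-0.5,0,0,0,-0.5,0,0,0,0,0]' >/dev/null
python3 -m inch '[0,0,0,0,0,0,0,0,0,0,0,0,0,0,0,0,0,0,0,0]' >/dev/null
python3 - <<'E'
from h import *
im,i=cam("wrist"); b=blobs(im,(150,500,60,330))
h=onplane(i,b["green"].mean(0),.128)[0]; d=h[:2]-[.572,.0015]; p=np.arctan2(d[1],d[0])%6.2832; print(h,np.hypot(*d),p)
if abs(p-3.17)<.03: print(env.hand_in())
E
```

```text
[ 0.48782797 -0.00098386  0.128     ] 0.08420866948988584 3.171108059964897
the job is handed in; nothing more can be done
None
```

The job is handed in: the pointer is within about 1–2 mm of the marker, and the ring was then swung clockwise to its stop with about 15 N; it sprang back roughly 20 mm when I let go, then held still, and I didn't push it again to check that it was tight.

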